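# Wake the hand scanner and scan the returned puzzle

## Task

At the toy library's return desk, take the hand scanner out of the open puzzle box and lay it fully home in its sloping rest, letting go so that it wakes. Then take it from the rest again, so that it can be pointed straight down, and hold it still for two seconds about 7 cm above the centre of the barcode, nose down, its wide side along the row of bars, without touching that box. Finally lay it back fully home in the rest and let go; leave everything else where it is.

Things in the scene. Friction and masses are not known exactly. Their poses are not given: they have to be found in the camera images.
- scanner: grey hand scanner, 170 mm long, 0.18 kg, balancing at its middle, flat in the open box, nose towards the robot. Origin: mid-length, on the underside; -x to the nose, +x to the tail, +z out of its top. Head: x -85 to -35 mm, 56 wide (y), 34 thick. Handle: x -35 to +85 mm, 32 wide, 28 thick (from z = 0). The dark window in the nose's end face looks along -x; its scan line lies along y
- scanner_nose (a point): centre of the window on the scanner's nose, at (-85, 0, 17) mm in its frame
- scanner_focus (a point): the aiming point 70 mm ahead of the window, at (-155, 0, 17) mm in the scanner's frame
- tray: open cardboard puzzle box without lid, fixed, 250 (x) x 200 (y) mm outside, 75 mm high, walls and floor 5 mm thick; origin under its centre. The scanner lies on its floor.
- rest: white desk rest for the scanner, fixed: foot 170 x 100 x 12 mm, two posts and a sloping cradle whose low end with the lip faces the robot; origin on the table under the cradle's origin, +x away from the robot
- cradle: sloping cradle of the rest. Its frame is that of a scanner fully home in it: origin 155 mm above the table, +x up the 45 degree slope, +z square off it. Lip at x = -85 mm, 22 mm high; cheeks (inner faces y = +-33, x -85 to -43, 24 mm high) flank the head; a 20 mm wide spine carries the handle up to x = +60. Friction can stop the scanner short: push it down until it meets the lip
- coded_box: closed cardboard puzzle box with the barcode label, loose, 0.7 kg, 120 (x) x 170 (y) x 40 mm high; origin under its centre. The row of bars runs along the box's y (each bar lies along x).
- label (a point): centre of the barcode label (46 x 76 mm) on top of coded_box, at (0, 35, 41) mm in its frame
- piece_a: one of two loose thick jigsaw pieces, 60 mm square with two round tabs, 8 mm thick; origin under its centre
- piece_b: the other loose jigsaw piece, same size; origin under its centre
- mug: white mug, 80 mm across, 90 mm high; origin under its centre
- jar: closed jar, 72 mm across, 100 mm high; origin under its centre
- hammer: wooden toy hammer lying on the table, 190 mm long; origin under its middle
- tape: roll of tape lying flat, 90 mm across, 24 mm high; origin under its centre
- tin: steel tin with paper band, 80 mm across, 110 mm high; origin under its centre
- plain_box: closed cardboard puzzle box of the same size as coded_box (120 x 170 x 40 mm) but with a round sticker and no barcode: not the one to scan; origin under its centre

How it is judged:
By the outcome, as a careful person would: the job done as asked, in the order asked, and still so for the second after the job is handed in, with the robot touching nothing.
It also fails if it takes over 64 s, if anything falls off the work surface, if the arm or the gripper's body presses on something with over 40 N, if the wrist force passes 120 N, or if a joint passes its speed limit or range.

## Robot

A 6-joint arm with a two-finger parallel gripper is mounted at the origin on the work surface. World frame = base frame: x ahead of the robot, y to its left, z up, the work surface at z = 0. Lengths are in mm, angles in rad, forces in N, time in s.
With the tool pointing down it reaches from about 400 to 925 mm from the base axis. Payload 12.5 kg.
Tool frame: the origin (TCP) lies at the very end of the fingers, on their centre line; the grasp point (between the pads) lies 19 mm behind it; z points along the fingers, y is the line along which they close (so a half turn about z gives the same grasp; the last joint's range is limited). The gripper opens to 95 mm and grips with 3 to 60 N. Pads are 20 mm wide; open, the fingers measure 119 mm over their backs; the gripper's body (75 mm by 180 mm) begins 59 mm behind the grasp point.
Start: joints at [1.077, 0.491, 1.559, -0, 1.092, -0.106], TCP at [236.332, 578.617, 177.861] pointing down, gripper open.
Joint ranges: [-3.1, 3.1], [-0.84, 2.19], [0.05, 2.79], [-1.13, 4.28], [0.06, 2.93], [-2.69, 2.69]. Speed limits (rad/s): [2.22, 2.22, 2.79, 3.14, 3.14, 3.14].

## Interface

Orientations are given as a unit quaternion [w, x, y, z].
In Python, from cell import r gives the robot as it stands. Calls block until the motion is done:
- r.goto(position, orientation): joint-space move of the TCP to a pose.
- r.move_straight(position, frame=None, speed=150): straight line of the TCP; frame=None keeps the orientation; speed is the mean speed in mm/s.
- r.set_joints(angles): joint-space move.
- r.command_gripper(opening, grasp_force=None): finger opening in mm; grasp_force is the grip in N (None keeps the last); returns when the fingers have stopped.
- r.wait(seconds).
- r.inverse_kinematics(position, orientation): joint angles nearest the present ones, or None.
- r.read_camera(name): name is "side" or "top" or "wrist"; returns a dict with "color" (384x512x3 uint8, red, green, blue), "mtx" (3x3 intrinsics, pixels), "rvec" (rotation vector, rad) and "tvec" (3), from world to camera coordinates, as OpenCV has them; the wrist camera has in their place "hand_eye" (4x4, takes a point from camera to tool coordinates, whose origin is the TCP and whose axes are the flange's). Camera axes: x right, y down, z forward; pixel columns grow to the right and rows downward; lengths in mm; the calibration is good to about 2 mm. The wrist camera is an equidistant fisheye: a pixel r from the principal point sees the ray r / f radians off the axis. A picture is of the moment at which its call begins: read the wrist's pose just before it. There is no depth.
A pose or a line that the arm cannot do raises r.IKError and nothing moves.
- r.sign_off(): hands the job in; it is judged then, once.
Trained networks look in a picture, given as the dict that the camera call returned (one of the last four; its "shot" number tells which), for a name from the list of things; names that differ only in an ending like _2 or _b are one class to them, and where a whole thing is asked for, a point or a joint stands for the part that bears it (a point fixed in the world has none). Each returns a list of dicts, best first, with "confidence" (0 to 1); they miss things now and then, are a little off and sometimes report something else, mostly with a low value. They report only what shows in the picture. A call takes as long as a camera call.
- r.search_frame(picture, thing): "point" ([column, row] in pixels, amid what is visible of it).
- r.trace(picture, thing): "pixels" (384x512 bool, what is visible of it) and "point" ([column, row] in pixels, amid what is visible of it).
Readings, each from a call of its own:
- r.get_clock(): time.
- r.get_qpos(): joint angles.
- r.get_joint_velocities(): joint speeds.
- r.get_joint_torque(): joint torques, N m.
- r.get_tool_pos(): TCP position.
- r.get_tcp_rot(): TCP orientation.
- r.get_contact_force(): force on the tool from outside, world axes, zero at the start.
- r.get_wrist_torque(): the same for the moment, N m.
- r.get_opening(): finger opening in mm.
- r.get_grip_force(): force on a finger pad.
Only numpy, scipy, OpenCV 4.12 (cv2) and the standard library are available. Lean on these libraries where they do the work, as an engineer would, in place of code of your own. Each camera call takes 0.05 s, during which the arm holds its last target. There are 200 camera calls.

## Working session

There is one attempt and no reset: what is moved stays moved. The work goes in short steps, each a Python script; the robot and the scene stay as the last script left them, time stands still between calls to the robot, and variables do not carry over. Pictures are saved under pics/ and viewed, at most 10 in all, crops included, and the job is handed in when it is done.

```bash
ls; mkdir -p pics; cat > snap.py <<'E'
E
python3 - <<'E'
from cell import r
import cv2,numpy as np
for n in ("top","side"):
    p=r.read_camera(n); cv2.imwrite(f"pics/{n}0.png",p["color"][...,::-1])
    print(n,p["mtx"].tolist(),p["rvec"],p["tvec"])
    for t in ("scanner","tray","rest","cradle","coded_box","label","piece_a","mug","jar","hammer","tape","tin","plain_box","scanner_nose"):
        try: print(t,[(np.round(d["point"]).tolist(),round(d["confidence"],2)) for d in r.search_frame(p,t)[:3]])
        except Exception as e: print(t,e)
print(r.get_clock(),r.get_tool_pos(),r.get_tcp_rot())
E
```

```text
pics
top [[457.94723506708294, 0.0, 257.46508879040977], [0.0, 457.94723506708294, 193.37604829715193], [0.0, 0.0, 1.0]] [ 2.14463649 -2.10397612  0.19602025] [ -67.5845085  560.4126322 1336.8114845]
scanner [([122.0, 234.0], 0.84)]
tray [([115.0, 229.0], 0.85)]
rest [([229.0, 194.0], 0.95), ([204.0, 148.0], 0.7), ([400.0, 188.0], 0.56)]
cradle [([225.0, 197.0], 0.91)]
coded_box [([327.0, 184.0], 0.87)]
label [([328.0, 184.0], 0.98)]
piece_a [([249.0, 258.0], 0.89), ([202.0, 149.0], 0.66)]
mug [([303.0, 131.0], 0.91), ([226.0, 192.0], 0.51)]
jar [([168.0, 134.0], 0.6), ([123.0, 231.0], 0.15)]
hammer [([241.0, 139.0], 0.82)]
tape [([398.0, 186.0], 0.69)]
tin [([134.0, 148.0], 0.98)]
plain_box [([361.0, 244.0], 0.8), ([395.0, 184.0], 0.38)]
scanner_nose [([123.0, 232.0], 0.81)]
side [[404.4176302005577, 0.0, 264.7776985895442], [0.0, 404.4176302005577, 194.2046396237786], [0.0, 0.0, 1.0]] [ 2.30331029 -1.00966158  0.33550358] [-406.8689727   335.38790048  988.36799914]
scanner [([152.0, 161.0], 0.94), ([388.0, 295.0], 0.23)]
tray [([150.0, 156.0], 0.77)]
rest []
cradle [([244.0, 171.0], 0.89)]
coded_box [([335.0, 237.0], 0.56)]
label [([337.0, 238.0], 0.97)]
piece_a [([217.0, 246.0], 0.91)]
mug [([349.0, 186.0], 0.58)]
jar [([246.0, 120.0], 0.65), ([390.0, 298.0], 0.25)]
hammer [([295.0, 162.0], 0.61)]
tape [([397.0, 280.0], 0.77), ([295.0, 163.0], 0.18)]
tin [([217.0, 112.0], 0.73)]
plain_box [([325.0, 301.0], 0.96), ([350.0, 186.0], 0.32)]
scanner_nose [([154.0, 160.0], 0.69), ([294.0, 166.0], 0.6)]
1.5 [236.33756169 578.62641817 177.86629625] [1.65983231e-05 1.92677180e-01 9.81262197e-01 6.31182424e-05]
```

View pics/top0.png

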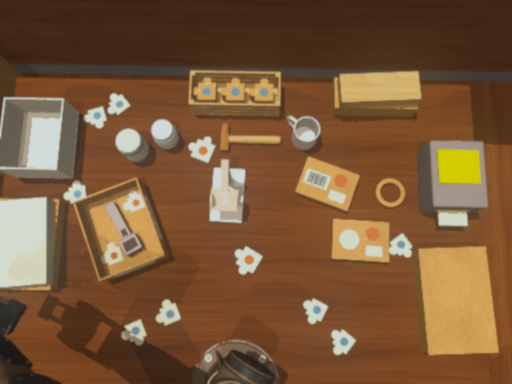

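View pics/side0.png

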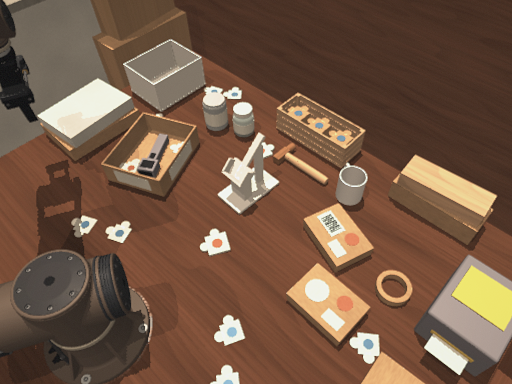

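```bash
cat > h.py <<'E'
from cell import r
import cv2,numpy as np
from scipy.spatial.transform import Rotation as R
from scipy.optimize import minimize
def proj(cam,P):
    P=np.asarray(P,float).reshape(-1,3)
    if "hand_eye" in cam:
        T=np.eye(4);T[:3,:3]=quat(cam["q"]);T[:3,3]=cam["p"]
        M=np.linalg.inv(T@np.asarray(cam["hand_eye"])); X=P@M[:3,:3].T+M[:3,3]
        rho=np.linalg.norm(X[:,:2],axis=1)+1e-9; th=np.arctan2(rho,X[:,2]); K=cam["mtx"]
        return np.c_[K[0][0]*th*X[:,0]/rho+K[0][2],K[1][1]*th*X[:,1]/rho+K[1][2]]
    return cv2.projectPoints(P,np.array(cam["rvec"]),np.array(cam["tvec"]),np.array(cam["mtx"]),None)[0][:,0]
def quat(q): return R.from_quat([q[1],q[2],q[3],q[0]]).as_matrix()
def toq(M): q=R.from_matrix(M).as_quat(); return [q[3],q[0],q[1],q[2]]
def shoot(n):
    p,q=r.get_tool_pos(),r.get_tcp_rot(); c=r.read_camera(n); c["p"],c["q"]=p,q; return c
def box(x0,x1,y0,y1,z0,z1,n=5):
    g=[np.linspace(a,b,n) for a,b in((x0,x1),(y0,y1),(z0,z1))]
    return np.array(np.meshgrid(*g)).reshape(3,-1).T
SCAN=[box(-85,-35,-28,28,0,34),box(-35,85,-16,16,0,28)]
CODED=[box(-60,60,-85,85,0,40)]
TRAY=[box(-125,125,-100,100,0,75)]
def pose(v): # x y z yaw
    return lambda P:P@R.from_euler('z',v[3]).as_matrix().T+np.array(v[:3])
def sil(cam,parts,f,s=4):
    m=np.zeros((384*s,512*s),np.uint8)
    for P in parts:
        h=cv2.convexHull(((proj(cam,f(P))+.5)*s*16).astype(np.int32)); cv2.fillConvexPoly(m,h,1,shift=4)
    return m>0
def fit(views,parts,v0,s=4,steps=(15,15,8,.15)):
    big=[(c,cv2.resize(m.astype(np.uint8),None,fx=s,fy=s,interpolation=cv2.INTER_NEAREST)>0) for c,m in views]
    def cost(v):
        return sum(1-(a&b).sum()/max((a|b).sum(),1) for a,b in((sil(c,parts,pose(v),s),m) for c,m in big))/len(big)
    v=np.array(v0,float)
    for k in(1,.3):
        S=np.vstack([v]+[v+k*np.eye(4)[i]*steps[i] for i in range(4)])
        o=minimize(cost,v,method="Nelder-Mead",options=dict(initial_simplex=S,maxiter=160,xatol=.05,fatol=1e-5)); v=o.x
    return v,o.fun
E
python3 - <<'E'
from h import *
import pickle
cams={n:shoot(n) for n in("top","side")}
T={n:{t:r.trace(cams[n],t) for t in("scanner","tray","coded_box","cradle","rest")} for n in cams}
pickle.dump((cams,T),open("m.pkl","wb"))
def ray(c,uv,z):
    M=cv2.Rodrigues(np.array(c["rvec"]))[0];d=M.T@np.linalg.inv(c["mtx"])@np.array([*uv,1.]);o=-M.T@np.array(c["tvec"]);return o+d*(z-o[2])/d[2]
for t,px,z in(("scanner",(122,234),20),("tray",(120,230),75),("coded",(327,184),40),("barcode",(317,180),40),("restfoot",(227,207),12),("mug",(305,135),0),("hammer",(250,140),0),("piece",(249,260),0),("tape",(390,192),0)):
    print(t,ray(cams["top"],px,z).round())
for t,parts,v0 in(("scanner",SCAN,[*ray(cams["top"],(122,231),20)[:2],5,.3]),("coded_box",CODED,[*ray(cams["top"],(327,184),40)[:2],0,-.25]),("tray",TRAY,[*ray(cams["top"],(120,230),40)[:2],0,.3])):
    for vs in(("top","side"),("top",),("side",)):
        views=[(cams[n],T[n][t][0]["pixels"]) for n in vs if T[n][t]]
        if views: v,c=fit(views,parts,v0); print(t,vs,v.round(3),round(c,3))
# overlays for rest
im=cams["top"]["color"][130:250,60:400][...,::-1].copy()
for c,n in(("top",(slice(150,235),slice(190,265))),("side",(slice(120,220),slice(200,300)))):
    a=cv2.resize(cams[c]["color"][n][...,::-1],(400,440),interpolation=cv2.INTER_CUBIC)
    cv2.imwrite(f"pics/rest_{c}.png",a)
a=np.hstack([cv2.imread("pics/rest_top.png"),cv2.imread("pics/rest_side.png")]);cv2.imwrite("pics/rest.png",a)
print([(n,t,len(T[n][t])) for n in T for t in T[n]])
E
```

```text
scanner [434. 354.  20.]
tray [440. 345.  75.]
coded [ 597. -270.   40.]
barcode [ 609. -239.   40.]
restfoot [524.  37.  12.]
mug [ 766. -206.    0.]
hammer [746. -29.   0.]
piece [363. -35.   0.]
tape [ 584. -474.    0.]
scanner ('top', 'side') [453.877 356.399   2.207   0.561] 0.12
scanner ('top',) [453.808 357.179  -3.083   0.56 ] 0.068
scanner ('side',) [455.96  361.188   1.175   0.59 ] 0.154
coded_box ('top', 'side') [ 6.02210e+02 -2.70196e+02 -2.18900e+00 -3.42000e-01] 0.034
coded_box ('top',) [ 6.02211e+02 -2.70412e+02 -1.18100e+00 -3.46000e-01] 0.037
coded_box ('side',) [ 6.08342e+02 -2.66617e+02 -1.32100e+01 -3.44000e-01] 0.024
tray ('top', 'side') [ 4.46340e+02  3.53008e+02 -6.84000e-01  4.01000e-01] 0.149
tray ('top',) [4.46327e+02 3.52259e+02 1.41200e+00 4.01000e-01] 0.151
tray ('side',) [ 4.46810e+02  3.55014e+02 -2.22900e+00  4.06000e-01] 0.145
[('top', 'scanner', 2), ('top', 'tray', 2), ('top', 'coded_box', 1), ('top', 'cradle', 2), ('top', 'rest', 1), ('side', 'scanner', 2), ('side', 'tray', 1), ('side', 'coded_box', 1), ('side', 'cradle', 1), ('side', 'rest', 2)]
```

View pics/rest.png

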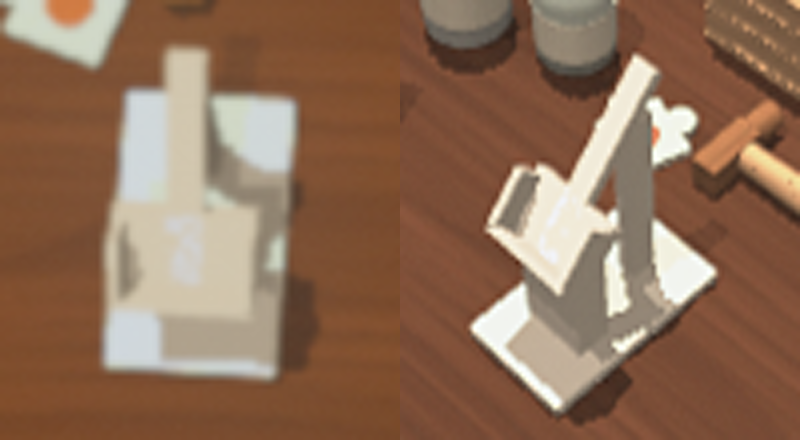

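```bash
python3 - <<'E'
from h import *
import pickle
D=np.diag([1.,-1,-1]) # tool z down, tool x ahead
D=np.array([[0,1,0],[1,0,0],[0,0,-1.]])  # tool y along world x
cur=quat(r.get_tcp_rot());print(cur.round(2))
W=[];T=[]
for p in([440,300,330],[440,130,400]):
    r.goto(p,r.get_tcp_rot()); c=shoot("wrist");W.append(c)
    T.append({t:r.trace(c,t) for t in("scanner","rest","cradle","tray")})
    cv2.imwrite(f"pics/w{len(W)}.png",c["color"][...,::-1])
    print({t:[(round(d["confidence"],2),np.round(d["point"]).tolist(),int(d["pixels"].sum())) for d in T[-1][t]] for t in T[-1]})
pickle.dump((W,T),open("w.pkl","wb"))
print(np.array(W[0]["hand_eye"]).round(3),W[0]["mtx"],r.get_clock())
for c,t in zip(W,T):
    print(proj(c,[[454,357,30],[520,37,155]]).round())
    if t["scanner"]: print(fit([(c,t["scanner"][0]["pixels"])],SCAN,[454,357,5,.56],s=3))
print(fit([(c,t["scanner"][0]["pixels"]) for c,t in zip(W,T) if t["scanner"]],SCAN,[454,357,5,.56],s=3))
a=np.hstack([cv2.imread("pics/w1.png"),cv2.imread("pics/w2.png")]);cv2.imwrite("pics/w12.png",cv2.resize(a,(800,300)))
E
```

```text
[[-0.93  0.38  0.  ]
 [ 0.38  0.93  0.  ]
 [ 0.    0.   -1.  ]]
{'scanner': [(0.72, [272.0, 144.0], 2222)], 'rest': [(0.76, [144.0, 232.0], 1081), (0.51, [13.0, 236.0], 347)], 'cradle': [], 'tray': [(0.77, [278.0, 158.0], 16763)]}
{'scanner': [(0.87, [348.0, 109.0], 1847), (0.53, [227.0, 222.0], 1992)], 'rest': [(0.85, [233.0, 217.0], 4042)], 'cradle': [(0.86, [226.0, 221.0], 1976)], 'tray': [(0.75, [363.0, 109.0], 11396), (0.56, [292.0, 249.0], 337)]}
[[  -0.      -0.966   -0.258   72.924]
 [   1.      -0.      -0.      -0.576]
 [   0.      -0.258    0.966 -206.861]
 [   0.       0.       0.       1.   ]] [[297.31863964   0.         251.15892485]
 [  0.         297.31863964 189.08057877]
 [  0.           0.           1.        ]] 4.775
[[285. 150.]
 [119. 276.]]
(array([453.31229566, 354.53717709,  -2.18891504,   0.55083182]), np.float64(0.03794927039467244))
[[359. 115.]
 [217. 226.]]
(array([450.49477906, 353.29787071,   7.67979353,   0.55386199]), np.float64(0.05399731762784998))
(array([451.9819718 , 354.57026617,   4.445517  ,   0.54995227]), np.float64(0.05316829682519253))
```

View pics/w12.png

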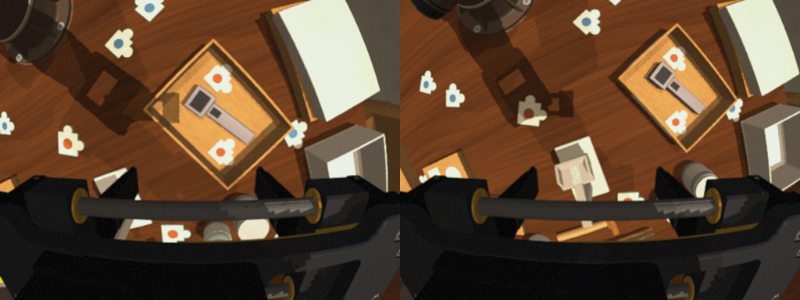

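```bash
cat > rest.py <<'E'
from h import *
RY=R.from_euler('y',-45,degrees=True).as_matrix()
def restparts(e):
    fx,th=e
    cr=[box(-88,60,-10,10,-th,0),box(-90,-37,-37,37,-6,0),box(-90,-43,33,37,-6,24),box(-90,-43,-37,-33,-6,24),box(-90,-85,-37,37,-6,22)]
    return [P@RY.T+[0,0,155] for P in cr]+[box(fx-85,fx+85,-50,50,0,12)]
def fitrest(views,v0,e0=(0,12),s=3,wt=None):
    big=[(c,cv2.resize(m.astype(np.uint8),None,fx=s,fy=s,interpolation=cv2.INTER_NEAREST)>0) for c,m in views]
    def cost(w):
        p=restparts(w[4:]); 
        return np.mean([1-(a&b).sum()/(a|b).sum() for a,b in((sil(c,p,pose(w[:4]),s),m) for c,m in big)])
    w=np.r_[v0,e0].astype(float)
    for k in(1,.4,.2):
        S=np.vstack([w]+[w+k*np.eye(6)[i]*[15,15,8,.1,15,5][i] for i in range(6)])
        o=minimize(cost,w,method="Nelder-Mead",options=dict(initial_simplex=S,maxiter=250,xatol=.05,fatol=1e-5)); w=o.x
    return w,o.fun
E
python3 - <<'E'
from rest import *
import pickle
cams,T=pickle.load(open("m.pkl","rb")); W,TW=pickle.load(open("w.pkl","rb"))
V={n:(cams[n],T[n]["rest"][0]["pixels"]) for n in cams}; V["wrist"]=(W[1],TW[1]["rest"][0]["pixels"])
if not T["side"]["rest"] or T["side"]["rest"][0]["confidence"]<.5: print("side rest weak")
res={}
for vs in(("top",),("side",),("wrist",),("top","side"),("top","wrist"),("top","side","wrist")):
    w,c=fitrest([V[n] for n in vs],[520,37,0,-.03]); print(vs,w.round(3),round(c,3))
tiles=[]
for n,cr in(("top",(150,190)),("side",(120,190)),("wrist",(150,170))):
    c,m=V[n]; im=c["color"][...,::-1].copy()
    for P in restparts(w[4:]):
        h=cv2.convexHull(proj(c,pose(w[:4])(P)).round().astype(np.int32))
        cv2.polylines(im,[h],True,(0,0,255),1)
    t=im[cr[0]:cr[0]+110,cr[1]:cr[1]+110]; tiles.append(cv2.resize(t,(266,266)))
    g=np.repeat((m*255).astype(np.uint8)[...,None],3,2)[cr[0]:cr[0]+110,cr[1]:cr[1]+110]; tiles.append(cv2.resize(g,(266,266)))
cv2.imwrite("pics/fit.png",np.vstack([np.hstack(tiles[0::2]),np.hstack(tiles[1::2])]))
# scanner joint fit incl. top
print(fit([(cams["top"],T["top"]["scanner"][0]["pixels"])]+[(c,t["scanner"][0]["pixels"]) for c,t in zip(W,TW)],SCAN,[453,355,5,.55],s=3))
# IK feasibility
q0=r.get_qpos()
def tool(ax,pitch): # scanner rot ax; tool z = -z_s tilted by pitch towards nose(-x)
    a=np.radians(pitch); z=-np.cos(a)*ax[:,2]-np.sin(a)*ax[:,0]
    out=[]
    for s in(1,-1):
        y=s*ax[:,1]; out.append(np.c_[np.cross(y,z),y,z])
    return out
def at(ax,o,gx,gz,pitch): return [(np.array(o)+ax@[gx,0,gz]+M[:,2]*19,M) for M in tool(ax,pitch)]
S=R.from_euler('z',.55).as_matrix()
C=R.from_euler('z',w[3]).as_matrix()@RY
lab=pose([602,-270,0,-.343])(np.array([[0,35,41]]))[0]; print("label",lab)
def chk(n,L): print(n,[None if (j:=r.inverse_kinematics(list(p),toq(M))) is None else np.round(j,2).tolist() for p,M in L])
chk("pick",at(S,[452.5,355,5],15,21,0)); chk("rest0",at(C,[w[0],w[1],155],15,21,0))
for pt in(20,30,45):
    chk(f"rest{pt}",at(C,[w[0],w[1],155],15,18,pt))
    for k in(0,1):
        yaw=-.343+np.pi*k
        B=R.from_euler('z',yaw).as_matrix()@R.from_euler('y',-90,degrees=True).as_matrix() # x_s->up
        o=lab+[0,0,70]-B@[-85,0,17]
        chk(f"scan{pt},{k}",at(B,o,15,18,pt))
E
```

```text
('top',) [ 5.50878e+02  4.06360e+01 -2.18120e+01 -4.50000e-02  1.75690e+01
  8.42800e+00] 0.071
('side',) [ 5.70215e+02  3.03050e+01  1.20510e+01 -5.50000e-02 -1.22270e+01
  1.73030e+01] 0.095
('wrist',) [ 5.78753e+02  3.64630e+01  8.30000e-01 -4.00000e-02 -1.38900e+01
  8.97300e+00] 0.114
('top', 'side') [ 5.76951e+02  3.80390e+01 -3.90000e-01 -4.50000e-02 -1.20910e+01
  1.86710e+01] 0.073
('top', 'wrist') [ 5.78768e+02  3.70090e+01  1.46800e+00 -4.10000e-02 -1.40560e+01
  7.33200e+00] 0.085
('top', 'side', 'wrist') [ 5.77783e+02  3.74320e+01  7.64000e-01 -4.60000e-02 -1.33290e+01
  1.30110e+01] 0.091
(array([452.24460133, 354.5625511 ,   5.56770203,   0.55145096]), np.float64(0.065723062758691))
label [ 613.77098479 -237.03875128   41.        ]
pick [[0.55, 0.66, 1.8, -0.0, 0.69, -1.57], [0.55, 0.66, 1.8, -0.0, 0.69, 1.57]]
rest0 [[-0.05, 0.31, 2.26, 3.12, 0.22, 1.58], [-0.05, 0.31, 2.26, 3.12, 0.22, -1.56]]
rest20 [[-0.05, 0.31, 2.01, 0.01, 0.38, -1.58], [-0.05, 0.31, 2.01, 0.01, 0.38, 1.56]]
scan20,0 [[-0.56, 0.5, 2.3, 2.88, 0.89, 1.66], [-0.56, 0.5, 2.3, 2.88, 0.89, -1.48]]
scan20,1 [[-0.43, 1.15, 0.63, -0.16, 2.58, 1.41], [-0.43, 1.15, 0.63, -0.16, 2.58, -1.73]]
rest30 [[-0.05, 0.35, 1.89, 0.0, 0.64, -1.58], [-0.05, 0.35, 1.89, 0.0, 0.64, 1.57]]
scan30,0 [[-0.55, 0.41, 2.21, 2.8, 0.55, 1.76], [-0.55, 0.41, 2.21, 2.8, 0.55, -1.38]]
scan30,1 [[-0.43, 1.07, 0.71, -0.12, 2.41, 1.44], [-0.43, 1.07, 0.71, -0.12, 2.41, -1.7]]
rest45 [[-0.05, 0.44, 1.7, -0.0, 1.0, -1.57], [-0.05, 0.44, 1.7, -0.0, 1.0, 1.57]]
scan45,0 [None, [-0.53, 0.35, 2.05, 1.83, 0.13, -0.39]]
scan45,1 [[-0.44, 0.93, 0.86, -0.08, 2.13, 1.46], [-0.44, 0.93, 0.86, -0.08, 2.13, -1.68]]
```

View pics/fit.png

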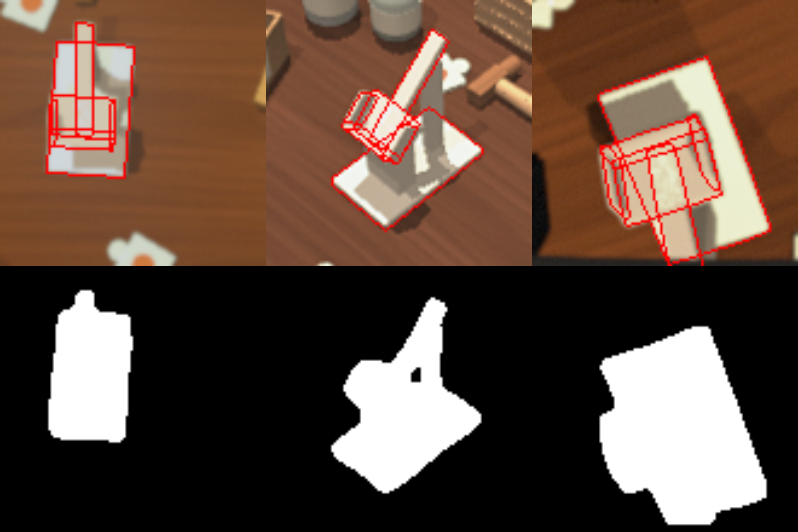

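```bash
cat > k.py <<'E'
from rest import *
REST=np.array([577.8,37.4,155.5]); RYAW=-.045
C=R.from_euler('z',RYAW).as_matrix()@RY
def tool(ax,pitch,s=1):
    a=np.radians(pitch); z=-np.cos(a)*ax[:,2]-np.sin(a)*ax[:,0]; y=s*ax[:,1]
    return np.c_[np.cross(y,z),y,z]
def at(ax,o,g,pitch,s=1): # scanner frame (ax,o), grasp point g=(x,z) -> TCP pose
    M=tool(ax,pitch,s); return (np.array(o)+ax@[g[0],0,g[1]]+M[:,2]*19).tolist(),toq(M)
def ik(P): j=r.inverse_kinematics(*P); return None if j is None else np.round(j,2).tolist()
def F(): return np.round(r.get_contact_force(),1).tolist()
E
python3 - <<'E'
from k import *
S=R.from_euler('z',.551).as_matrix(); o=np.array([452.3,354.8,5]); pitch=15
M=tool(S,pitch,1)
tcpz=17; gz=tcpz-5-M[2,2]*19; g=(15+0,gz)
s=1
P=at(S,o,g,pitch,s); print(g,P,ik(P)); 
print("rest",ik(at(C,REST,g,pitch,s)),ik(at(C,REST+C@[10,0,70],g,pitch,s)))
r.command_gripper(62,40)
up=[P[0][0],P[0][1],P[0][2]+110]
r.goto(up,P[1]); r.move_straight(P[0],speed=120); print(F(),r.get_clock())
r.command_gripper(0,40); print(r.get_opening(),r.get_grip_force(),F())
r.move_straight([P[0][0],P[0][1],P[0][2]+20],speed=80)
r.move_straight([P[0][0],P[0][1],260],speed=250)
print(r.get_opening(),r.get_grip_force(),F(),r.get_clock(),np.round(r.get_qpos(),2))
c=shoot("side"); cv2.imwrite("pics/pick.png",cv2.resize(c["color"][60:260,80:330][...,::-1],(750,600)))
E
```

```text
(15, np.float64(30.352590699492303)) ([460.890251500562, 360.07855454320264, 17.000000000000007], [np.float64(-0.1256039586472263), np.float64(-0.26970087735240356), np.float64(0.9540567854692288), np.float64(-0.03550679410495585)]) [0.55, 0.74, 1.6, -0.0, 1.07, -1.57]
rest [-0.05, 0.28, 2.08, 0.01, 0.26, -1.59] [-0.05, 0.13, 2.09, 0.01, 0.4, -1.58]
[0.9, 0.3, 0.4] 7.9667
0.4847435451212839 0.0 [-0.3, -0.6, 0.2]
0.45875693435571696 0.0 [-1.2, 0.1, 0.5] 10.5083 [ 0.55  0.49  1.36 -0.    1.55 -1.57]
```

View pics/pick.png

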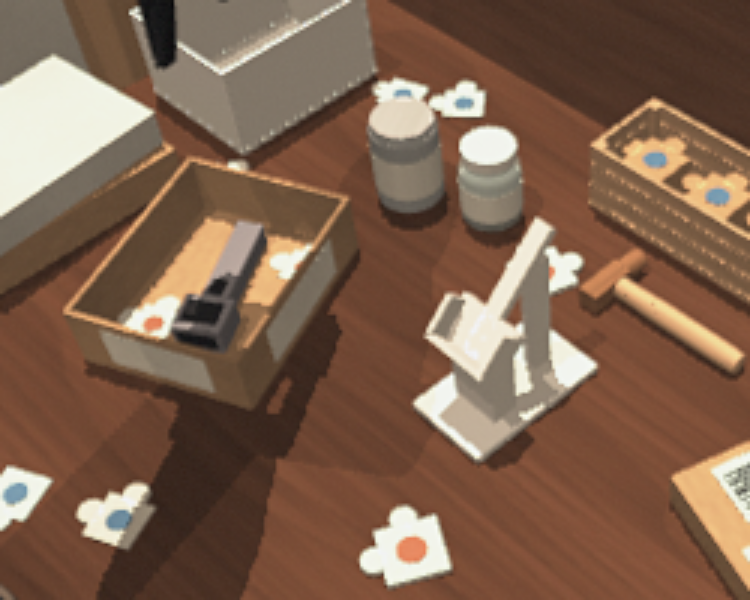

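```bash
python3 - <<'E'
from k import *
print(np.round(r.get_tool_pos(),1),r.get_opening())
c={n:shoot(n) for n in("side","top","wrist")}
for n in c:
    print(n,"tcp px",proj(c[n],[r.get_tool_pos(),[452,355,5]]).round().tolist())
    t=r.trace(c[n],"scanner")
    print([(round(d["confidence"],2),np.round(d["point"]).tolist()) for d in t])
    if t: c[n]["m"]=t[0]["pixels"]; print(fit([(c[n],t[0]["pixels"])],SCAN,[452,355,5,.55],s=3))
V=[(c[n],c[n]["m"]) for n in c if "m" in c[n]]
print(fit(V,SCAN,[452,355,5,.55],s=3))
a=cv2.resize(c["wrist"]["color"][...,::-1],(800,600));cv2.imwrite("pics/w3.png",a)
E
```

```text
[460.4 359.8 258.4] 0.7240076433699497
side tcp px [[137.0, 93.0], [156.0, 158.0]]
[(0.85, [159.0, 160.0]), (0.53, [217.0, 112.0])]
(array([454.47734972, 359.97296404,   1.49541781,   0.56281105]), np.float64(0.07958426132145513))
top tcp px [[93.0, 214.0], [124.0, 228.0]]
[(0.92, [123.0, 231.0])]
(array([452.69340339, 354.45271378,   5.72388356,   0.56640014]), np.float64(0.061771707806039355))
wrist tcp px [[251.0, 213.0], [251.0, 194.0]]
[(0.7, [5.0, 108.0]), (0.61, [253.0, 168.0])]
(array([452.  , 355.  ,   5.  ,   0.55]), np.float64(1.0))
(array([452.53763707, 354.5058778 ,   6.49192698,   0.56703016]), np.float64(0.3850248099548816))
```

View pics/w3.png

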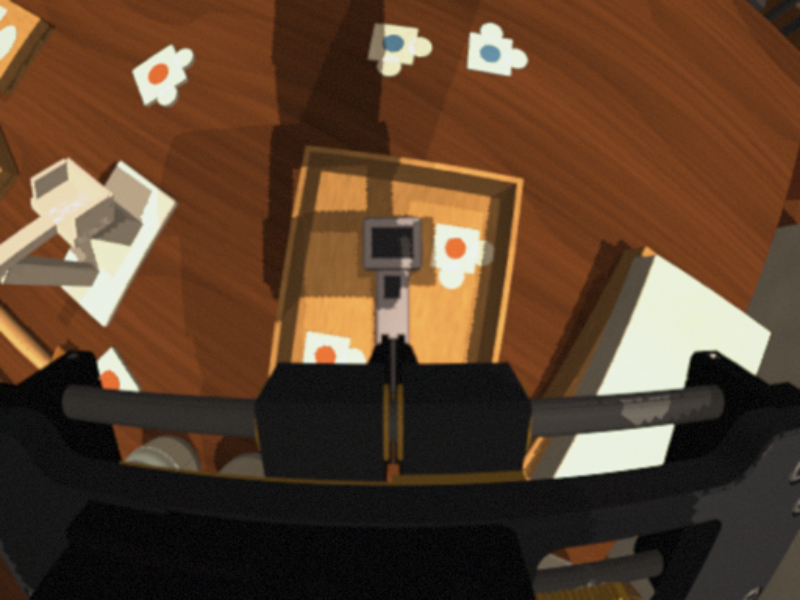

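```bash
python3 - <<'E'
from k import *
S=R.from_euler('z',.558).as_matrix(); o=np.array([452.4,354.8,5]); pitch=15
M=tool(S,pitch,1); gz=9-5-M[2,2]*19; g=(2,gz)
P=at(S,o,g,pitch); print(g,P,ik(P)); p=np.array(P[0])
r.command_gripper(58,40)
r.goto([p[0],p[1],95],P[1]); r.move_straight(P[0],speed=80); print(F(),np.round(r.get_tool_pos(),1),r.get_clock())
r.command_gripper(0,40); print(r.get_opening(),r.get_grip_force(),F())
if r.get_opening()>20:
    r.move_straight([p[0],p[1],p[2]+20],speed=80)
    r.move_straight([p[0],p[1],260],speed=250)
print(r.get_opening(),r.get_grip_force(),F(),r.get_clock(),np.round(r.get_tool_pos(),1))
E
```

```text
(2, np.float64(22.352590699492296)) ([449.9249862137262, 353.25517834463915, 8.999999999999996], [np.float64(-0.12547891579812304), np.float64(-0.2730384173678318), np.float64(0.953106990733886), np.float64(-0.03594618958378486)]) [0.55, 0.73, 1.64, -0.0, 1.03, -1.58]
[0.6, 0.2, 0.7] [450.1 353.4   9.5] 13.85
0.14244817919605188 0.0 [-0.0, 0.2, 0.1]
0.14244817919605188 0.0 [-0.0, 0.2, 0.1] 14.9 [449.9 353.3   9. ]
```

```bash
python3 - <<'E'
from k import *
a=shoot("wrist")["color"][...,::-1][100:292,120:376]; b=shoot("side")["color"][...,::-1][100:196,90:218]
t=shoot("top")["color"][...,::-1][170:290,60:220]
cv2.imwrite("pics/w4.png",np.hstack([cv2.resize(a,(400,300)),cv2.resize(b,(400,300))]));
E
```

```text
(no output)
```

View pics/w4.png

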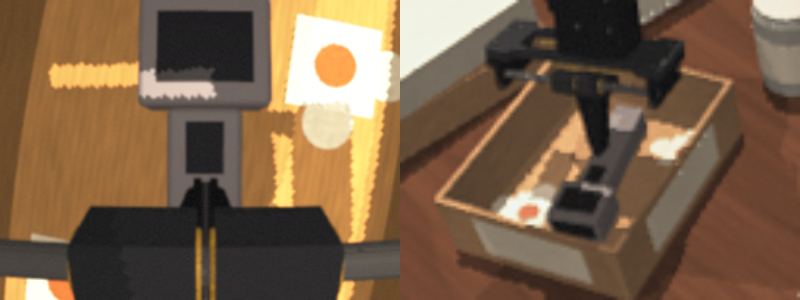

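```bash
python3 - <<'E'
from k import *
p=np.array(r.get_tool_pos()); f0=np.array(r.get_contact_force())
for i in range(18):
    p[2]-=2; r.move_straight(p.tolist(),speed=60); f=np.array(r.get_contact_force())-f0
    if np.linalg.norm(f)>3: break
print(i,np.round(r.get_tool_pos(),1),f.round(1),r.get_clock())
c=shoot("side"); cv2.imwrite("pics/s5.png",cv2.resize(c["color"][...,::-1][90:210,80:240],(800,600)))
E
```

```text
4 [450.  353.3   0. ] [-1.2  0.4 11. ] 16.3
```

View pics/s5.png

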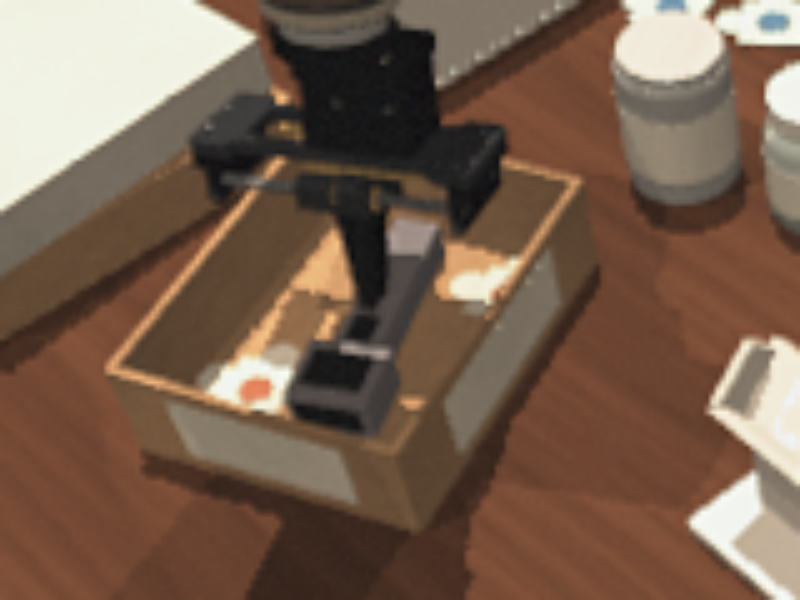

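```bash
python3 - <<'E'
from k import *
p=np.array(r.get_tool_pos()); r.move_straight([p[0],p[1],110],speed=250)
def prof(lbl):
    for n in("side","top","wrist"):
        c=shoot(n); M=quat(c["q"]); s=np.arange(-70,21,3.)
        uv=proj(c,np.array(c["p"])+s[:,None]*M[:,2])
        g=cv2.GaussianBlur(c["color"],(3,3),0).max(2)
        val=cv2.remap(g,uv[:,0].astype(np.float32)[None],uv[:,1].astype(np.float32)[None],cv2.INTER_LINEAR)[0]
        print(lbl,n,np.round(c["p"],1),uv[0].round(),uv[-1].round()); print(dict(zip(s.astype(int).tolist(),val.tolist())))
        cv2.imwrite(f"pics/{lbl}_{n}.png",c["color"][...,::-1])
prof("tilt15")
r.goto([430,190,200],toq(tool(C,5))); print(r.get_clock(),F()); prof("tilt40")
E
```

```text
tilt15 side [449.8 353.2 109.9] [145. 114.] [149. 141.]
{-70: 24, -67: 25, -64: 25, -61: 25, -58: 24, -55: 25, -52: 25, -49: 25, -46: 24, -43: 23, -40: 25, -37: 35, -34: 53, -31: 76, -28: 90, -25: 94, -22: 96, -19: 100, -16: 106, -13: 115, -10: 134, -7: 161, -4: 188, -1: 212, 2: 226, 5: 231, 8: 232, 11: 233, 14: 234, 17: 235, 20: 235}
tilt15 top [449.5 353.  109.2] [103. 217.] [117. 228.]
{-70: 48, -67: 48, -64: 47, -61: 47, -58: 47, -55: 48, -52: 48, -49: 50, -46: 51, -43: 57, -40: 62, -37: 71, -34: 83, -31: 95, -28: 114, -25: 133, -22: 152, -19: 172, -16: 183, -13: 194, -10: 196, -7: 196, -4: 193, -1: 187, 2: 181, 5: 172, 8: 164, 11: 155, 14: 147, 17: 140, 20: 133}
tilt15 wrist [449.4 352.9 108.7] [251. 258.] [251. 204.]
{-70: 60, -67: 66, -64: 70, -61: 72, -58: 71, -55: 70, -52: 72, -49: 72, -46: 72, -43: 66, -40: 64, -37: 51, -34: 48, -31: 47, -28: 47, -25: 47, -22: 47, -19: 47, -16: 47, -13: 49, -10: 57, -7: 91, -4: 126, -1: 139, 2: 140, 5: 141, 8: 141, 11: 141, 14: 140, 17: 128, 20: 101}Traceback (most recent call last):
  File "<stdin>", line 12, in <module>
cell.IKError: the arm cannot take that pose within its joint ranges
```

```bash
cat >> k.py <<'E'
D=34. # fingers end D short of the reported TCP
def at(ax,o,g,pitch,s=1):
    M=tool(ax,pitch,s); return (np.array(o)+ax@[g[0],0,g[1]]+M[:,2]*(19+D)).tolist(),toq(M)
E
python3 - <<'E'
from k import *
S=R.from_euler('z',.558).as_matrix(); o=np.array([452.4,354.8,5]); pitch=15
g=(2,21.5); P=at(S,o,g,pitch); p=np.array(P[0]); print(p.round(1),ik(P))
r.command_gripper(58,40); 
r.move_straight([p[0],p[1],p[2]+45],P[1],speed=200)
f0=np.array(r.get_contact_force()); r.move_straight([p[0],p[1],p[2]+6],speed=80)
for h in(4,2,0):
    f=np.array(r.get_contact_force())-f0
    if np.linalg.norm(f)>3: break
    r.move_straight([p[0],p[1],p[2]+h],speed=60)
print(h,f.round(1),F(),np.round(r.get_tool_pos(),1))
r.command_gripper(0,40); print(r.get_opening(),r.get_grip_force(),F(),r.get_clock())
if r.get_opening()>20:
    r.move_straight([p[0],p[1],p[2]+20],speed=80)
    r.move_straight([p[0],p[1],230],speed=300)
    print(r.get_opening(),r.get_grip_force(),F(),r.get_clock(),np.round(r.get_tool_pos(),1))
E
```

```text
[442.5 348.6 -24.7] [0.55, 0.77, 1.67, -0.0, 0.96, -1.58]
0 [-0.3  0.1 -0.4] [-0.3, -0.1, 0.0] [442.4 348.6 -24.8]
31.646430933667293 39.99322950839996 [-0.2, -0.6, -0.7] 20.6917
31.82931450824617 39.992714524269104 [-0.7, 0.0, -2.4] 22.025 [441.9 348.2 228.5]
```

```bash
cat >> k.py <<'E'
def fit6(views,o0,ax,s=4,rot=True):
    big=[(c,cv2.resize(m.astype(np.uint8),None,fx=s,fy=s,interpolation=cv2.INTER_NEAREST)>0) for c,m in views]
    def f(w): return lambda P:P@(ax@R.from_euler('y',w[3] if rot else 0).as_matrix()).T+np.array(o0)+ax@w[:3]
    def cost(w): return np.mean([1-(a&b).sum()/(a|b).sum() for a,b in((sil(c,SCAN,f(w),s),m) for c,m in big)])
    w=np.zeros(4)
    for k in(1,.4):
        S=np.vstack([w]+[w+k*np.eye(4)[i]*[12,8,12,.12][i] for i in range(4)])
        o=minimize(cost,w,method="Nelder-Mead",options=dict(initial_simplex=S,maxiter=200,xatol=.05,fatol=1e-5)); w=o.x
    return w,o.fun  # offsets along scanner axes, pitch
def seescan(o0,ax,names=("side","top")):
    V=[]
    for n in names:
        c=shoot(n); t=r.trace(c,"scanner"); uv=proj(c,[o0])[0]
        t=[d for d in t if np.hypot(*(np.array(d["point"])-uv))<30]
        print(n,uv.round(),[(round(d["confidence"],2),np.round(d["point"]).tolist(),int(d["pixels"].sum())) for d in t])
        if t: V.append((c,t[0]["pixels"]))
    for v in V: print(fit6([v],o0,ax))
    if V: print("all",fit6(V,o0,ax))
E
python3 - <<'E'
from k import *
g=(2,21.5); off=np.array([12,0,75])
P=at(C,REST+C@off,g,15); print(ik(P),ik(at(C,REST,g,15)))
r.goto(*P); print(r.get_clock(),np.round(r.get_tool_pos(),1),np.round(P[0],1),r.get_opening())
seescan(REST+C@off,C)
a=[cv2.resize(shoot(n)["color"][...,::-1][y:y+150,x:x+130],(400,460)) for n,y,x in(("side",80,180),("top",110,170))]
cv2.imwrite("pics/appr.png",np.hstack(a)); print(r.get_clock())
E
```

```text
[-0.05, 0.21, 2.13, 0.01, 0.28, -1.59] [-0.05, 0.37, 2.1, 0.02, 0.14, -1.6]
23.2583 [546.2  39.2 187.4] [546.   38.8 187.7] 31.497519957202666
side [236. 145.] [(0.63, [228.0, 158.0], 704)]
top [221. 192.] [(0.8, [221.0, 177.0], 366)]
(array([-1.62829262,  5.68196843, -6.61873342,  0.00692656]), np.float64(0.44329589504025446))
(array([ 43.17752501,  -1.87129509, -20.58225288,  -0.74978886]), np.float64(0.3365284674904724))
all (array([-0.01910031,  0.57319367, -0.67430699, -0.01070667]), np.float64(0.5462059080131767))
23.5583
```

View pics/appr.png

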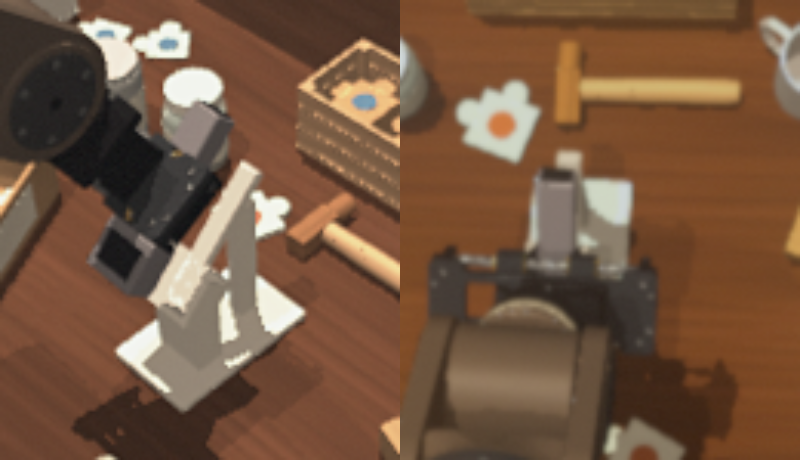

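```bash
python3 - <<'E'
from k import *
import itertools
off=np.array([12,0,75]); o=REST+C@off
K={"head":[(-85,y,z) for y in(-28,28) for z in(0,34)],"tail":[(85,y,z) for y in(-16,16) for z in(0,28)]}
for n in("side","top"):
    c=shoot(n)
    for k in K:
        for q in K[k]: print(n,k,q,proj(c,[o+C@np.array(q)])[0].round(1))
    # occlusion-aware fit
    t=[d for d in r.trace(c,"scanner") if np.hypot(*(np.array(d["point"])-proj(c,[o])[0]))<30][0]["pixels"]
    c["m"]=t; dark=cv2.dilate((c["color"].max(2)<60).astype(np.uint8),np.ones((3,3)))>0
    c["ig"]=dark&~t
    if n=="side": A=c
    else: B=c
s=3; up=lambda m:cv2.resize(m.astype(np.uint8),None,fx=s,fy=s,interpolation=cv2.INTER_NEAREST)>0
def run(cs):
    L=[(c,up(c["m"]),up(c["ig"]|((c["color"].max(2)>0)&False))) for c in cs]
    def cost(w):
        f=lambda P:P@(C@R.from_euler('y',w[3]).as_matrix()).T+o+C@w[:3]
        e=0
        for c,m,ig in L:
            a=sil(c,SCAN,f,s); e+=((a^m)&~(ig&a)).sum()/m.sum()
        return e+.002*(w[3]/.05)**2
    w=np.zeros(4)
    for k in(1,.4,.2):
        S=np.vstack([w]+[w+k*np.eye(4)[i]*[12,8,12,.12][i] for i in range(4)])
        q=minimize(cost,w,method="Nelder-Mead",options=dict(initial_simplex=S,maxiter=200)); w=q.x
    print(w.round(2),round(q.fun,3))
run([A]);run([B]);run([A,B])
E
```

```text
side head (-85, -28, 0) [228.2 177.9]
side head (-85, -28, 34) [220.5 177. ]
side head (-85, 28, 0) [214.6 166.8]
side head (-85, 28, 34) [206.8 165.6]
side tail (85, -16, 0) [256.5 120.1]
side tail (85, -16, 28) [250.6 117.9]
side tail (85, 16, 0) [248.  114.2]
side tail (85, 16, 28) [242.  111.9]
top head (-85, -28, 0) [231.3 217.7]
top head (-85, -28, 34) [230.1 225.3]
top head (-85, 28, 0) [211.1 216.4]
top head (-85, 28, 34) [209.5 224. ]
top tail (85, -16, 0) [227.5 164.8]
top tail (85, -16, 28) [226.4 170.5]
top tail (85, 16, 0) [215.1 164. ]
top tail (85, 16, 28) [213.7 169.7]
[ 1.25  4.19 -4.64  0.01] 0.165
[16.93 -0.49 -8.65 -0.34] 0.499
[ 2.84  0.48 -2.58 -0.08] 0.99
```

```bash
cat >> k.py <<'E'
def guarded(o_from,o_to,g,pitch,ax,n,lim,s=1,speed=60):
    """move scanner frame in n steps until force change along motion exceeds lim; returns last scanner origin"""
    d=np.array(o_to)-o_from; u=d/np.linalg.norm(d); f0=np.array(r.get_contact_force())
    for i in range(1,n+1):
        o=o_from+d*i/n; r.move_straight(at(ax,o,g,pitch,s)[0],speed=speed)
        f=np.array(r.get_contact_force())-f0
        if -f@u>lim: break
    print("step",i,"/",n,"f along",round(-f@u,1),"f",(f@ax).round(1),"t",round(r.get_clock(),2)); return o
E
python3 - <<'E'
from k import *
g=(2,21.5); w=lambda *v:REST+C@np.array(v,float)
r.move_straight(at(C,w(12,0,14),g,15)[0],speed=150); print(F())
o=guarded(w(12,0,14),w(12,0,-6),g,15,C,14,4)
z=(C.T@(o-REST))[2]; print("z contact",z)
o=guarded(w(12,0,z+.5),w(-10,0,z+.5),g,15,C,14,9)
print("x stop",C.T@(o-REST),r.get_opening())
E
```

```text
[-0.6, -0.8, -1.2]
step 12 / 14 f along 21.3 f [ 1.8 -0.9 21.3] t 27.32
z contact -3.1428571428571423
step 8 / 14 f along 9.5 f [ 9.5  1.6 -3.3] t 29.32
x stop [-5.71428571e-01  2.70969166e-15 -2.64285714e+00] 31.842986215959463
```

```bash
cat >> k.py <<'E'
H=REST+C@np.array([-.6,0,-2.])  # scanner home in arm terms
LAB=np.array([613.8,-237.0,41.]); BY=-.343
def scanpose(k,h=70,lab=None):
    B=R.from_euler('z',BY+np.pi*k).as_matrix()@R.from_euler('y',-90,degrees=True).as_matrix()
    return B,(LAB if lab is None else lab)+[0,0,h]-B@[-85,0,17]
E
python3 - <<'E'
from k import *
r.command_gripper(60); g=(2,21.5); print(F())
p,q=at(C,H+C@[8,0,65],g,15); r.move_straight(p,speed=250)
print(r.get_clock(),np.round(r.get_qpos(),2))
V=[]
for n in("side","top"):
    c=shoot(n); t=r.trace(c,"scanner"); uv=proj(c,[REST])[0]
    t=[d for d in t if np.hypot(*(np.array(d["point"])-uv))<30]
    if t: V.append((c,t[0]["pixels"])); print(n,fit6([V[-1]],REST,C))
c=shoot("wrist"); print("wrist lab px",proj(c,[LAB,REST]).round())
for nm in("coded_box","scanner"):
    t=r.trace(c,nm); print(nm,[(round(d["confidence"],2),np.round(d["point"]).tolist(),int(d["pixels"].sum())) for d in t])
    if nm=="coded_box" and t: print(fit([(c,t[0]["pixels"])],CODED,[602,-270,0,-.343],s=3))
    if nm=="scanner" and t: print(fit6([(c,t[0]["pixels"])],REST,C,s=3))
cv2.imwrite("pics/w6.png",c["color"][...,::-1])
for pt in(30,35,40,45,50):
    for s in(1,-1):
        print(pt,s,"rest",ik(at(C,H,(20,20),pt,s)),"up",ik(at(C,H+C@[40,0,70],(20,20),pt,s)))
        for k in(0,1):
            B,o=scanpose(k); print("   scan",k,ik(at(B,o,(20,20),pt,s)),ik(at(B,o+[0,0,80],(20,20),pt,s)))
E
```

```text
[0.3, -0.3, 1.0]
30.4333 [-0.05  0.24  2.13  0.01  0.25 -1.59]
side (array([ 5.05474843e-01,  3.27102651e+00, -4.61277505e+00,  9.95678995e-04]), np.float64(0.2746490688440244))
top (array([-2.05602433e+02,  3.92498784e+01, -3.76226026e+02, -1.43677312e-01]), np.float64(0.18957290818107764))
wrist lab px [[ 62. 172.]
 [252. 215.]]
coded_box [(0.84, [53.0, 154.0], 7277), (0.66, [475.0, 75.0], 12375)]
(array([ 6.05110754e+02, -2.79395193e+02, -7.48812490e+00, -3.46458702e-01]), np.float64(0.013733137073400181))
scanner [(0.8, [251.0, 171.0], 9175), (0.24, [116.0, 215.0], 1106)]
(array([ -5.11489653,  -0.4572601 , -13.98228851,   0.15752496]), np.float64(0.12551018204591102))
30 1 rest [-0.05, 0.41, 1.89, 0.0, 0.58, -1.58] up [-0.05, 0.28, 1.85, 0.0, 0.75, -1.58]
   scan 0 [-0.53, 0.46, 2.16, 2.82, 0.54, 1.75] [-0.53, 0.31, 2.08, 2.62, 0.34, 1.97]
   scan 1 [-0.44, 1.02, 0.85, -0.11, 2.32, 1.45] [-0.44, 0.96, 0.77, -0.13, 2.45, 1.43]
30 -1 rest [-0.05, 0.41, 1.89, 0.0, 0.58, 1.56] up [-0.05, 0.28, 1.85, 0.0, 0.75, 1.56]
   scan 0 [-0.53, 0.46, 2.16, 2.82, 0.54, -1.39] [-0.53, 0.31, 2.08
[... 1478 characters left out ...]

   scan 0 [-0.52, 0.41, 2.02, 2.04, 0.14, -0.6] [-0.52, 0.29, 1.93, 0.71, 0.19, 0.75]
   scan 1 [-0.44, 0.9, 0.97, -0.08, 2.05, -1.68] [-0.44, 0.85, 0.88, -0.09, 2.19, -1.69]
50 1 rest [-0.05, 0.51, 1.67, -0.0, 1.04, -1.57] up [-0.05, 0.4, 1.63, -0.0, 1.19, -1.58]
   scan 0 [-0.51, 0.4, 1.97, 0.93, 0.14, -2.63] [-0.51, 0.29, 1.87, 0.37, 0.3, -2.06]
   scan 1 [-0.44, 0.86, 1.02, -0.07, 1.95, 1.47] [-0.44, 0.81, 0.93, -0.07, 2.1, 1.46]
50 -1 rest [-0.05, 0.51, 1.67, -0.0, 1.04, 1.57] up [-0.05, 0.4, 1.63, -0.0, 1.19, 1.57]
   scan 0 [-0.51, 0.4, 1.97, 0.93, 0.14, 0.51] [-0.51, 0.29, 1.87, 0.37, 0.3, 1.09]
   scan 1 [-0.44, 0.86, 1.02, -0.07, 1.95, -1.67] [-0.44, 0.81, 0.93, -0.07, 2.1, -1.69]
```

```bash
python3 - <<'E'
from k import *
g=(20,20); pt=40; LAB2=np.array([614.1,-237.4,41.])
M=tool(C,pt)
A=at(C,H-M[:,2]*60,g,pt); L1=at(C,H+C@[5,0,60],g,pt); L2=at(C,H+C@[5,0,60]+[0,0,100],g,pt)
B,o=scanpose(1,70,LAB2); S1=at(B,o+[0,0,80],g,pt); S0=at(B,o,g,pt)
X=[ik(v) for v in(A,L1,L2,S1,S0)]; print(X[2:]); assert all(X)
r.goto(*A); r.move_straight(at(C,H,g,pt)[0],speed=120); print(F(),r.get_clock())
r.command_gripper(0,45); print(r.get_opening(),r.get_grip_force(),F())
assert r.get_opening()>20
r.move_straight(L1[0],speed=120); r.move_straight(L2[0],speed=250); print(F(),r.get_clock())
r.goto(*S1); print(r.get_clock(),r.get_opening()); 
V=[shoot(n) for n in("top","side")]
for c in V:
    n=[d for d in r.trace(c,"scanner")]; uv=proj(c,[o+[0,0,80],o+[0,0,80]+B@[-85,0,17]]); print(uv.round().tolist(),[(np.round(d["point"]).tolist(),round(d["confidence"],2)) for d in n])
cv2.imwrite("pics/s_top.png",V[0]["color"][...,::-1]);cv2.imwrite("pics/s_side.png",V[1]["color"][...,::-1])
print(r.get_clock(),np.round(r.get_tool_pos(),1),np.round(S1[0],1))
import pickle; pickle.dump([(c) for c in V],open("scan.pkl","wb"))
for c in V:
    t=[d for d in r.trace(c,"scanner") if np.hypot(*(np.array(d["point"])-proj(c,[o+[0,0,80]])[0]))<25]
    if t: print(fit6([(c,t[0]["pixels"])],o+[0,0,80],B))
E
```

```text
[[-0.05, 0.25, 1.68, 0.0, 1.13, -1.58], [-0.44, 0.89, 0.84, -0.1, 2.28, 1.44], [-0.44, 0.94, 0.93, -0.09, 2.14, 1.46]]
[0.2, -0.4, -0.1] 32.1417
31.90839665058331 45.00114619731903 [-1.1, -0.0, 3.1]
[0.4, -0.2, -1.7] 33.9167
36.4667 31.65276014347961
[[326.0, 165.0], [323.0, 167.0]] []
[[337.0, 169.0], [338.0, 189.0]] [([343.0, 170.0], 0.56), ([171.0, 174.0], 0.55), ([297.0, 161.0], 0.47)]
36.6667 [ 578.7 -224.5  262.2] [ 578.7 -224.8  261.9]
(array([-2.70697265e+01, -1.98757491e+01,  1.74117771e+01,  8.28260064e-04]), np.float64(0.13746093329022524))
```

```bash
python3 - <<'E'
from k import *
LAB2=np.array([614.1,-237.4,41.]); B,o=scanpose(1,70,LAB2); o=o+[0,0,80]
def nose(c,w): return proj(c,[o+B@(np.array(w)+q) for q in([-85,28,0],[-85,-28,0],[-85,28,34],[-85,-28,34],[-35,28,34],[-35,-28,34],[85,16,28],[85,-16,28])]).round(1).tolist()
c=shoot("side"); t=[d for d in r.trace(c,"scanner") if np.hypot(*(np.array(d["point"])-[343,170]))<20]
print("pred",nose(c,[0,0,0])); print("fit",nose(c,[-27,-19.9,17.4]))
if t:
    m=t[0]["pixels"]; ys,xs=np.nonzero(m); print(len(xs),xs.min(),xs.max(),ys.min(),ys.max())
    for y in range(ys.min(),ys.max()+1,3): print(y,xs[ys==y].min(),xs[ys==y].max(),end="; ")
    # restrict motion: translation in grip plane only
    for fixed in(0,1):
        best=min(((1-( (a:=sil(c,SCAN,lambda P:P@B.T+o+B@np.array([dx,dy,0]),2))&(b:=cv2.resize(m.astype(np.uint8),None,fx=2,fy=2,interpolation=0)>0)).sum()/(a|b).sum(),dx,dy) for dx in range(-20,21,2) for dy in(range(-12,13,2) if fixed else [0])))
        print(best)
w=shoot("wrist"); t=r.trace(w,"scanner"); print("wrist nose pred",nose(w,[0,0,0])[:6])
for d in t[:2]:
    ys,xs=np.nonzero(d["pixels"]); print(round(d["confidence"],2),np.round(d["point"]),xs.min(),xs.max(),ys.min(),ys.max())
for d in r.trace(w,"coded_box")[:1]: print("coded",d["confidence"],np.round(d["point"]),"pred",proj(w,[[602.5,-270.5,40]]).round())
E
```

```text
pred [[338.7, 199.5], [326.2, 183.8], [350.2, 194.4], [337.5, 179.0], [353.5, 181.5], [340.2, 165.9], [357.2, 143.2], [348.7, 134.0]]
fit [[338.5, 197.8], [326.5, 182.7], [349.6, 192.9], [337.4, 178.1], [352.8, 180.4], [340.0, 165.4], [356.3, 143.6], [348.1, 134.8]]
1091 327 356 136 198
136 346 349; 139 339 352; 142 338 355; 145 338 355; 148 337 355; 151 336 354; 154 336 353; 157 335 352; 160 335 350; 163 334 347; 166 334 344; 169 332 343; 172 329 349; 175 328 349; 178 328 350; 181 327 352; 184 327 352; 187 330 351; 190 332 350; 193 334 349; 196 336 345; (np.float64(0.13913043478260867), 0, 0)
(np.float64(0.13626460685284214), -2, -2)
wrist nose pred [[285.9, 117.4], [215.1, 117.5], [290.4, 87.5], [210.5, 87.6], [296.6, 146.5], [204.2, 146.6]]
0.68 [250. 166.] 206 296 90 308
0.52 [14. 51.] 0 36 25 66
coded 0.65 [283.  23.] pred [[283.   4.]]
```

```bash
python3 - <<'E'
from k import *
g=(20,20); pt=40; LAB2=np.array([614.1,-237.4,41.]); B,o=scanpose(1,70,LAB2)
r.move_straight(at(B,o,g,pt)[0],speed=110); r.wait(.3); print(r.get_clock(),F(),np.round(r.get_tool_pos(),1),np.round(at(B,o,g,pt)[0],1),np.abs(r.get_joint_velocities()).max())
r.wait(2.4)
r.move_straight(at(B,o+[0,0,80],g,pt)[0],speed=200); print(r.get_clock(),r.get_opening())
w=lambda *v:H+C@np.array(v,float)
r.goto(*at(C,w(12,0,60)+[0,0,100],g,pt)); r.move_straight(at(C,w(12,0,60),g,pt)[0],speed=250)
r.move_straight(at(C,w(12,0,8),g,pt)[0],speed=150); print(r.get_clock(),F())
a=guarded(w(12,0,8),w(12,0,-6),g,pt,C,14,4)
z=(C.T@(a-H))[2]; print("z",z)
a=guarded(w(12,0,z+.3),w(-10,0,z+.3),g,pt,C,22,10)
print("x stop",(C.T@(a-H)).round(2),r.get_clock())
E
```

```text
38.1917 [-0.4, 0.3, -2.5] [ 578.8 -224.8  182.3] [ 578.7 -224.8  181.9] 0.0021872508142013166
41.1417 31.784339964358505
44.7417 [-0.1, -0.3, -1.7]
step 8 / 14 f along 4.1 f [0.9 0.5 4.1] t 46.74
z 2.3715915411730294e-14
step 14 / 22 f along 11.3 f [11.3 -0.3  0.6] t 50.24
x stop [-2.  -0.   0.3] 50.2417
```

```bash
python3 - <<'E'
from k import *
g=(20,20); pt=40; M=tool(C,pt)
r.command_gripper(60); a=H+C@np.array([-2,0,.3])
r.move_straight(at(C,a-M[:,2]*110,g,pt)[0],speed=200); print(r.get_clock(),F())
r.goto(*at(C,a-M[:,2]*110+[-60,200,60],g,pt)); print(r.get_clock())
V=[]
for n in("side","top"):
    c=shoot(n); t=[d for d in r.trace(c,"scanner") if np.hypot(*(np.array(d["point"])-proj(c,[REST])[0]))<30]
    if t: V.append((c,t[0]["pixels"])); print(n,fit6([V[-1]],REST,C))
if len(V)==2: print(fit6(V,REST,C))
print(r.get_clock())
E
```

```text
51.6417 [0.2, 0.3, -0.1]
52.5167
side (array([-8.84167228e+00,  2.57773867e+01, -3.95102720e+01,  2.04971645e-02]), np.float64(0.0830277942046127))
top (array([-0.81741034,  0.10722353, -5.00865996, -0.01696526]), np.float64(0.07478177194308888))
(array([ 2.42657216, -0.37979959,  0.18840128, -0.03028335]), np.float64(0.10273909951338156))
52.7167
```

```bash
python3 -c "
from cell import r
print(r.sign_off())"
```

```text
the job is handed in; nothing more can be done
None
```

I handed the job in at about 53 s. The scanner was laid in the rest and released, then held nose down still for about 2.7 s, aimed 7 cm above the barcode, and finally laid back in the rest and released; no verdict came back. The fingers end about 34 mm short of the reported TCP, so the first two grasps closed on nothing and I corrected for it. That the scanner is fully home rests on both slides stopping firmly at the lip (about 10 N); the last camera fit, good to a few mm, agrees.

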